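Sort bottles and flasks into their racks

TASK

Clear the middle of the bench: stand the three small screw-cap reagent bottles upright in the rack with three small wells, and the two conical flasks upright in the rack with two large wells, one in each well and fully down on the well's floor. Leave the beaker and the roll of tape where they are, and do not tip anything over.

Things in the scene. Friction and masses are not known exactly. Their poses are not given: they have to be found in the camera images.
- bottle_1: small round reagent bottle with black screw cap and dark or amber body with a paper label: body 36 mm in diameter up to 48 mm height, cap 29 mm in diameter above it, 66 mm tall in all, about 55 g. Stands loose and upright; all three bottles are alike in size and shape and interchangeable. Origin at the centre of the underside, z up along the bottle
- bottle_2: small round reagent bottle with black screw cap and dark or amber body with a paper label: body 36 mm in diameter up to 48 mm height, cap 29 mm in diameter above it, 66 mm tall in all, about 55 g. Stands loose and upright; all three bottles are alike in size and shape and interchangeable. Origin at the centre of the underside, z up along the bottle
- bottle_3: small round reagent bottle with black screw cap and dark or amber body with a paper label: body 36 mm in diameter up to 48 mm height, cap 29 mm in diameter above it, 66 mm tall in all, about 55 g. Stands loose and upright; all three bottles are alike in size and shape and interchangeable. Origin at the centre of the underside, z up along the bottle
- flask_1: clear conical flask with some dry sample and a small label: 64 mm across the base, neck about 25 mm across, 104 mm tall, about 75 g; take it by the neck, about 88 mm above the base (to the touch it is a nearly straight cone, fuller below the neck than the glass looks). Loose, upright; both flasks are alike and interchangeable. Origin at the centre of the underside, z up
- flask_2: clear conical flask with some dry sample and a small label: 64 mm across the base, neck about 25 mm across, 104 mm tall, about 75 g; take it by the neck, about 88 mm above the base (to the touch it is a nearly straight cone, fuller below the neck than the glass looks). Loose, upright; both flasks are alike and interchangeable. Origin at the centre of the underside, z up
- bottle_rack: low grey plastic rack fixed to the bench at the left or right of the work, 240 (x, roughly away from the robot) x 76 (y) x 16 mm high, white end strips; three round wells with dark rubber floors, 52 mm in diameter, 12 mm deep (floor 4 mm above the bench), centred at x = -75, 0, +75 mm, y = 0 in its frame. Origin at the centre of the underside; turned by up to 0.25 rad
- flask_rack: low grey plastic rack fixed to the bench on the other side from the bottle rack, 213 (x, roughly away from the robot) x 100 (y) x 16 mm high, white end strips; two round wells with dark rubber floors, 80 mm in diameter, 12 mm deep (floor 4 mm above the bench), centred at x = -47.5, +47.5 mm, y = 0 in its frame. Origin at the centre of the underside; turned by up to 0.25 rad
- beaker: clear empty glass beaker with a spout, about 75 mm in diameter (81 mm over the spout), 95 mm tall, loose, standing among the bottles and flasks; not to be moved. Origin at the centre of the underside
- tape: roll of yellow tape lying flat behind the work, 68 mm in diameter, 18 mm high, loose; not to be moved. Origin at the centre of the underside

How it is judged:
By the outcome, as a careful person would: the job done as asked, in the order asked, and still so for the second after the job is handed in, with the robot touching nothing.
It also fails if it takes over 120 s, if anything falls off the work surface, if the arm or the gripper's body presses on something with over 40 N, if the wrist force passes 120 N, or if a joint passes its speed limit or range.

ROBOT

A 6-joint arm with a two-finger parallel gripper is mounted at the origin on a cart in front of the work surface, level with it; the furniture and walls round the work are solid. World frame = base frame: x ahead of the robot, y to its left, z up, the work surface at z = 0. Lengths are in m, angles in rad, forces in N, time in s.
With the tool pointing down it reaches from about 0.3 to 1 m from the base axis. Payload 5.1 kg.
Tool frame: the origin (TCP) lies at the very end of the fingers, on their centre line; the grasp point (between the pads) lies 19 mm behind it (manip.grip_point_offset is the distance from the TCP to the grasp point, in m); z points along the fingers, y is the direction in which the jaws open and shut (so a half turn about z gives the same grasp; the last joint's range is limited). The gripper opens to 95 mm and grips with 3 to 60 N. Pads are 20 mm wide; open, the fingers measure 119 mm over their backs; the gripper's body (75 mm by 180 mm) begins 59 mm behind the grasp point.
Start: joints at [-0.083, 0.124, 1.65, -0, 1.367, -0.083], TCP at [0.65, -0, 0.215] pointing down, gripper open.
Joint ranges: [-2.61, 2.61], [-1.02, 2.33], [0.03, 2.71], [-1.35, 4.49], [0.32, 2.68], [-2.91, 2.91]. Speed limits (rad/s): [2.57, 2.57, 3.14, 3.14, 3.14, 3.14].

INTERFACE

Orientations are given as a unit quaternion [x, y, z, w].
In Python, from cell import manip, read_camera, camera_info gives the robot as it stands.
- The arm moves only by the tool apply_moves, never from a script. Its argument "targets" is a list that holds one entry, the list of rows, each a list of 5 numbers: the shift along the tool's x, y, z in cm, then the turn about the tool's z in degrees, then the opening, from -1 (shut) to 1 (fully open), so that 0 is half open. A call has 1 to 12 rows; each row is the pose to reach, as a shift and turn from the pose commanded when the call began, along the tool's axes at that moment; what a row does not reach only later rows make up. A row lasts 1/12 s, in which the tool goes at most 41.7 mm and 7.16 degrees, less where a joint would pass 70% of its speed; a pose out of reach is approached as far as the arm can. A call with a gripper value outside its range is refused whole. The fingers move at their own pace and stop on an object; "newtons" is the grip in N (left out, the last holds). Time passes only in rows, so rows that repeat a pose let the fingers close. It gives the time, the measured TCP pose, the force and the opening at its end, in the units of the state.
- manip.read_state(): the state, without advancing time (a new reading comes with each control period).
- read_camera(name): name is "scene" or "side" or "wrist"; returns the picture (400x640x3 uint8, red, green, blue); there is no depth.
- camera_info(name): a dict with "camera_matrix" (3x3 intrinsics, pixels), "extrinsics" (4x4, takes a point from camera to world coordinates). Camera axes: x right, y down, z forward; pixel columns grow to the right and rows downward; lengths in m; the calibration is good to about 2 mm. A picture is of the moment at which its call begins: read the wrist's pose just before it. camera_info takes no time and is no camera call; for the wrist camera it gives the pose at the moment of the call.
- manip.sign_off(): hands the job in, once; it reports no verdict.
The state is a dict: "time": time; "joint_positions": joint angles; "joint_vel": joint speeds; "joint_efforts": joint torques, N m; "tcp_pos": TCP position; "orientation": TCP orientation; "force": force on the tool from outside, world axes, zero at the start; "ft_torque": the same for the moment, N m; "gripper_width": finger opening in m.
Only numpy, scipy, OpenCV 4.12 (cv2) and the standard library are available. Lean on these libraries where they do the work, as an engineer would, in place of code of your own. Each camera call takes 0.05 s, during which the arm holds its last target.

## Working session

There is one attempt and no reset: what is moved stays moved. The work goes in short steps, Python scripts to look and compute and a tool call to move; the robot and the scene stay as the last step left them, time stands still between calls to the robot, and variables do not carry over. Pictures are saved under pics/ and viewed, and the job is handed in when it is done.

Besides the shell and the picture viewer there is one more tool, called after "Request:" as a command line: name --argument value ..., lists and objects as JSON in quotes. apply_moves: Moves the arm, as the interface text tells. Its arguments: {"type":"object","properties":{"targets":{"type":"array"},"newtons":{"type":"number"}},"required":["targets"]}

```bash
ls; mkdir -p pics
python3 - <<'E'
from cell import manip, read_camera, camera_info
import cv2
for n in ("scene","side","wrist"):
    im=read_camera(n); cv2.imwrite(f"pics/{n}0.png",im[:,:,::-1]); c=camera_info(n)
    print(n,c["camera_matrix"],c["extrinsics"])
print(manip.read_state())
E
```

```text
pics
scene [[468.22234263   0.         330.92955612]
 [  0.         468.22234263 203.7950814 ]
 [  0.           0.           1.        ]] [[ 0.50344576 -0.58081589  0.63968373 -0.10722939]
 [-0.86388929 -0.32516244  0.38466178 -0.39319714]
 [-0.01541655 -0.74627226 -0.66546227  0.73060367]
 [ 0.          0.          0.          1.        ]]
side [[499.13307787   0.         313.49482752]
 [  0.         499.13307787 195.33047745]
 [  0.           0.           1.        ]] [[ 0.99968756 -0.0167359   0.01856575  0.57218191]
 [-0.02470025 -0.54760191  0.83637435 -1.01431133]
 [-0.00383083 -0.83657161 -0.5478442   0.71652525]
 [ 0.          0.          0.          1.        ]]
wrist [[297.74893883   0.         311.98576737]
 [  0.         297.74893883 201.39478021]
 [  0.           0.           1.        ]] [[ 9.99996761e-01  1.31057384e-03 -2.18203820e-03  6.49728864e-01]
 [ 7.38228137e-04 -9.69743027e-01 -2.44126844e-01  6.79256426e-02]
 [-2.43596259e-03  2.44124443e-01 -9.69740853e-01  3.83547773e-01]
 [ 0.00000000e+00  0.00000000e+00  0.00000000e+00  1.00000000e+00]]
{'time': 0.15, 'joint_positions': array([-8.25912543e-02,  1.24358311e-01,  1.65136067e+00, -2.62003829e-05,
        1.36748829e+00, -8.26157967e-02]), 'joint_vel': array([-2.63654253e-04, -1.38759452e-03, -3.86534508e-03,  1.28820890e-05,
        1.42589285e-03, -8.67441782e-05]), 'joint_efforts': array([ 4.52342692e-04, -4.18191254e+01, -3.60470796e+01,  7.75244599e-02,
        4.69156180e-02, -8.73639601e-05]), 'tcp_pos': array([6.49501794e-01, 1.03355958e-05, 2.13667256e-01]), 'orientation': array([ 7.07095996e-01,  7.07117105e-01, -5.31593560e-04, -6.07715172e-04]), 'force': array([ 0.75240957, -0.32171134,  0.33793712]), 'ft_torque': array([ 0.04205138, -0.01955464, -0.0588587 ]), 'gripper_width': 0.09529147381310582}
```

View pics/scene0.png

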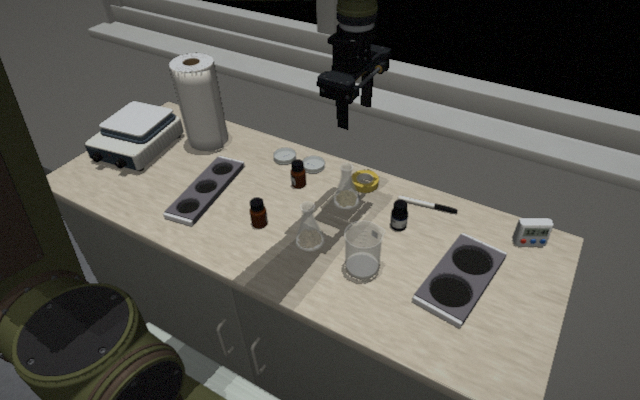

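View pics/side0.png

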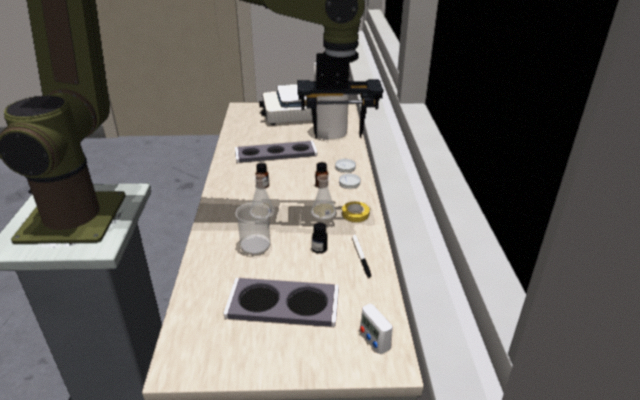

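View pics/wrist0.png

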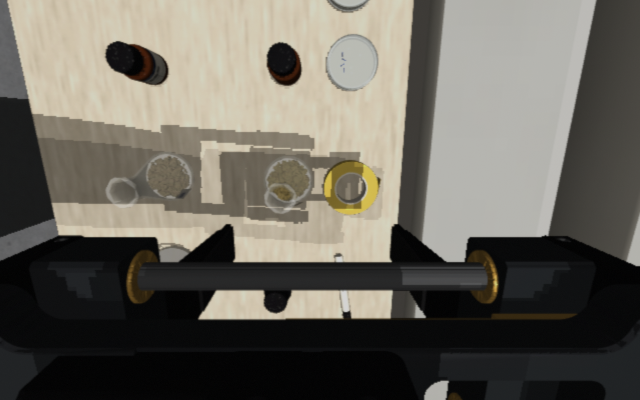

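View crops.

Run:
```python
import cv2
def crop(n,x0,y0,x1,y1,s,o):
    im=cv2.imread(f"pics/{n}0.png")[y0:y1,x0:x1]
    im=cv2.resize(im,None,fx=s,fy=s,interpolation=cv2.INTER_CUBIC); cv2.imwrite(f"pics/{o}.png",im)
crop("scene",150,140,350,270,4,"c1")
crop("scene",320,150,520,330,4-1,"c2")
crop("side",220,130,380,260,5-1,"c3")
crop("side",215,260,345,330,5,"c4")
```

```text
(no output)
```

View pics/c1.png

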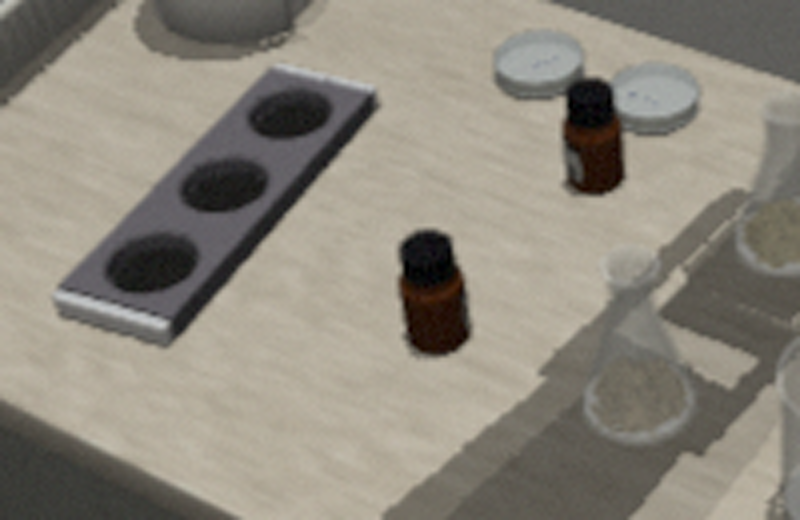

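View pics/c2.png

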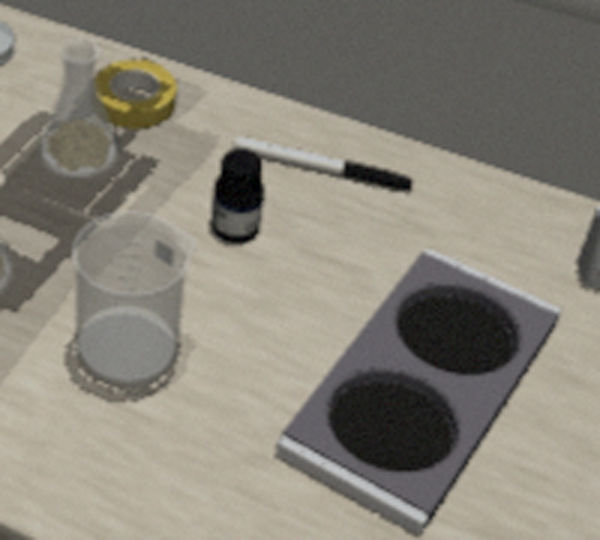

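View pics/c3.png

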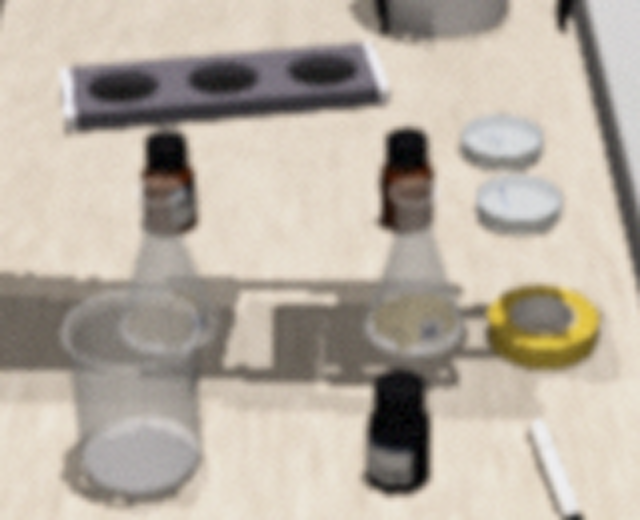

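View pics/c4.png

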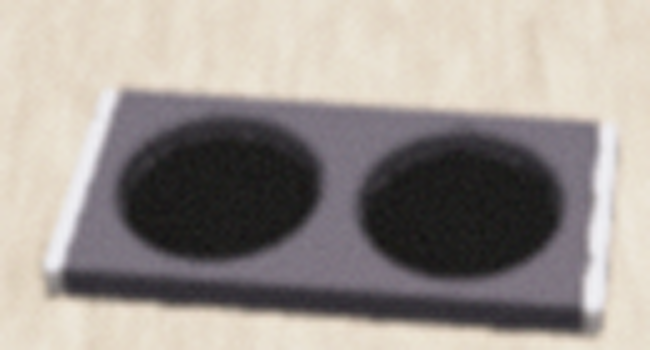

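```bash
cat > h.py <<'E'
import numpy as np, json
from cell import manip, read_camera, camera_info
def ray(n,u,v,info=None):
    c=info or camera_info(n); K=np.array(c["camera_matrix"]);E=np.array(c["extrinsics"])
    d=E[:3,:3]@np.linalg.solve(K,[u,v,1]); return E[:3,3],d
def pl(n,u,v,z,info=None):
    o,d=ray(n,u,v,info); return (o+d*(z-o[2])/d[2])[:2]
E
python3 - <<'E'
from h import *
np.set_printoptions(precision=4,suppress=True)
def c(n,s,ox,oy): return lambda u,v,z: pl(n,(u+.5)/s-.5+ox,(v+.5)/s-.5+oy,z)
c1=c("scene",4,150,140);c2=c("scene",3,320,150);c3=c("side",4,220,130);c4=c("side",5,215,260)
w=lambda u,v,z: pl("wrist",u,v,z)
P=lambda name,*a: print(name,*a)
P("bw near",c1(152,263,.016),c3(124,85,.016))
P("bw mid",c1(225,185,.016),c3(223,76,.016))
P("bw far",c1(291,113,.016),c3(322,70,.016))
P("A",c1(427,240,.066),c1(435,338,0),c3(166,138,.066),c3(172,220,0),w(120,54,.066))
P("B",c1(590,88,.066),c1(595,180,0),c3(406,137,.066),c3(407,218,0),w(282,56,.066))
P("C",c2(241,160,.066),c2(237,230,0),c3(400,382,.066),c3(397,478,0),w(276,300,.066))
P("F1",c1(631,258,.104),c1(640,405,0),c3(165,325,0),w(122,191,.104),w(169,177,0))
P("F2",c2(79,47,.104),c2(79,147,0),c3(415,323,0),w(279,197,.104),w(289,180,0))
P("beaker",c2(131,252,.095),c2(128,345,0),c3(133,325,.095),c3(140,455,0))
P("tape",c2(136,92,.018),c3(543,318,.018),w(351,187,.018))
P("fw near",c2(393,421,.016),c4(221,187,.016))
P("fw far",c2(458,329,.016),c4(460,204,.016))
E
```

```text
bw near [0.4138 0.3049] [0.4153 0.3016]
bw mid [0.4884 0.3158] [0.4883 0.3135]
bw far [0.5635 0.3276] [0.5623 0.3208]
A [0.4646 0.1385] [0.4563 0.1367] [0.4601 0.1329] [0.4599 0.1368] [0.4609 0.1366]
B [0.6225 0.1369] [0.6172 0.1348] [0.618  0.1293] [0.6192 0.1344] [0.6195 0.1348]
C [ 0.6057 -0.1361] [ 0.6036 -0.1398] [ 0.6047 -0.1401] [ 0.6031 -0.1416] [ 0.6059 -0.1341]
F1 [0.4711 0.0099] [0.4689 0.0087] [0.4631 0.0126] [0.4665 0.0076] [0.4625 0.0039]
F2 [0.6219 0.0043] [0.6283 0.0071] [0.6195 0.0101] [0.6173 0.0019] [0.6188 0.0001]
beaker [ 0.4601 -0.1225] [ 0.4649 -0.121 ] [ 0.4601 -0.123 ] [ 0.457  -0.1167]
tape [ 0.6917 -0.0103] [ 0.6969 -0.0127] [ 0.6977 -0.0055]
fw near [ 0.4787 -0.3012] [ 0.4801 -0.3043]
fw far [ 0.5736 -0.3129] [ 0.5734 -0.3162]
```

Run:
```python
from h import *
np.set_printoptions(precision=3,suppress=True)
for u,v in [(207,150),(188,138),(227,136),(185,130)]: print("towel base",pl("scene",u,v,0))
for u,v in [(173,66),(217,66)]: print("towel top if .25",pl("scene",u,v,.25))
print("side towel base",pl("side",332,138,0),pl("side",315,133,0),pl("side",348,133,0))
for z in (0,.1): print("wall", pl("wrist",415,150,z))
print("timer",pl("scene",520,240,0),"scale",pl("scene",182,135,0),pl("scene",135,165,0))
```

```text
towel base [0.62  0.433]
towel base [0.639 0.519]
towel base [0.7   0.429]
towel base [0.665 0.556]
towel top if .25 [0.592 0.449]
towel top if .25 [0.641 0.358]
side towel base [0.663 0.41 ] [0.61  0.448] [0.717 0.444]
wall [0.78  0.039]
wall [0.746 0.047]
timer [ 0.692 -0.383] scale [0.642 0.545] [0.477 0.553]
```

Request:
apply_moves --targets '[[[2, -2.7, 0, 0, 0.2], [4, -5.4, 0, 0, 0.2], [6, -8.1, 0, 0, 0.2], [8, -10.8, 0, 0, 0.2], [10, -13.5, 2, 0, 0.2], [12, -16.2, 4.5, 0, 0.2], [13.65, -18.85, 7, 0, 0.2], [13.65, -18.85, 9, 0, 0.2], [13.65, -18.85, 10, 0, 0.2], [13.65, -18.85, 10, 0, 0.2], [13.65, -18.85, 10, 0, 0.2]]]' --newtons 12

```text
time: 1.07
tcp_pos: [0.4621, 0.1362, 0.115]
orientation: [0.707, 0.707, -0.0, 0.0]
force: [0.7, 0.1, -0.1]
gripper_width: 0.0569
```

Run:
```python
from h import *
import cv2
print(manip.read_state()["tcp_pos"],manip.read_state()["orientation"])
im=read_camera("wrist"); cv2.imwrite("pics/w1.png",im[:,:,::-1])
```

```text
[0.46213644 0.13621026 0.11499986] [ 7.07298249e-01  7.06915258e-01 -1.70926760e-05  6.76711909e-05]
```

View pics/w1.png

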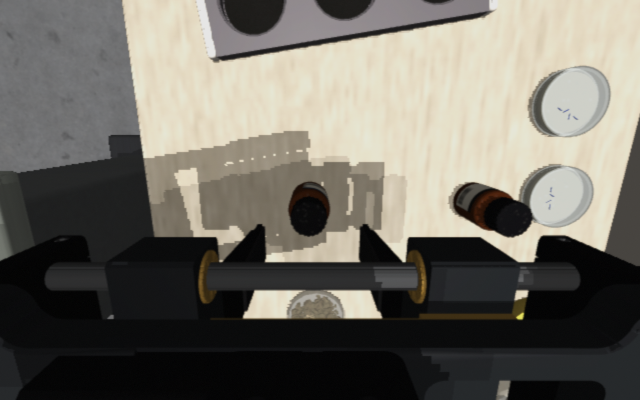

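Request:
apply_moves --targets '[[[0, 0, 2.5, 0, 0.2], [0, 0, 5, 0, 0.2], [0, 0, 7.5, 0, 0.2], [0, 0, 9, 0, 0.2], [0, 0, 9.6, 0, 0.2], [0, 0, 9.6, 0, 0.2], [0, 0, 9.6, 0, -0.4], [0, 0, 9.6, 0, -0.4], [0, 0, 9.6, 0, -0.4], [0, 0, 9.6, 0, -0.4], [0, 0, 9.6, 0, -0.4]]]' --newtons 12

```text
time: 2.03
tcp_pos: [0.4625, 0.1366, 0.02]
orientation: [0.707, 0.707, 0.001, 0.001]
force: [-0.9, 0.0, 2.7]
gripper_width: 0.035
```

Request:
apply_moves --targets '[[[0, 0, -2, 0, -0.4], [0, 0, -4.5, 0, -0.4], [1.5, -0.5, -6.5, 0, -0.4], [4, -1, -7, 0, -0.4], [6.5, -1.8, -7, 0, -0.4], [9, -2.5, -7, 0, -0.4], [11.5, -3.2, -7, 0, -0.4], [14, -4, -7, 0, -0.4], [16, -4.6, -7, 0, -0.4], [16.7, -4.8, -7, 0, -0.4], [16.7, -4.8, -7, 0, -0.4], [16.7, -4.8, -7, 0, -0.4]]]'

```text
time: 3.03
tcp_pos: [0.4134, 0.3032, 0.0886]
orientation: [0.707, 0.707, -0.0, 0.0]
force: [-0.1, -0.0, -0.3]
gripper_width: 0.035
```

Run:
```python
from h import *
import cv2
ims=[]
for n,(x0,y0,x1,y1) in dict(scene=(140,120,300,240),side=(200,100,360,220)).items():
    im=read_camera(n)[y0:y1,x0:x1,::-1]; ims.append(cv2.resize(im,None,fx=2.5,fy=2.5,interpolation=2))
cv2.imwrite("pics/p1.png",np.hstack(ims)); print(manip.read_state()["tcp_pos"])
```

```text
[0.41370913 0.30257181 0.08852776]
```

View pics/p1.png

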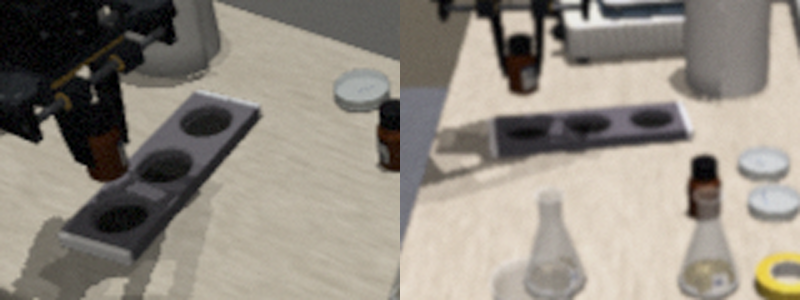

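Request:
apply_moves --targets '[[[0.05, 0.1, 2.5, 0, -0.4], [0.05, 0.1, 4.5, 0, -0.4], [0.05, 0.1, 5.5, 0, -0.4], [0.05, 0.1, 6.1, 0, -0.4], [0.05, 0.1, 6.5, 0, -0.4], [0.05, 0.1, 6.5, 0, -0.4], [0.05, 0.1, 6.5, 0, -0.4]]]'

```text
time: 3.72
tcp_pos: [0.4154, 0.3041, 0.0245]
orientation: [0.707, 0.707, 0.001, 0.0]
force: [-0.9, -0.2, -0.2]
gripper_width: 0.0348
```

Request:
apply_moves --targets '[[[0, 0, 0.1, 0, -0.4], [0, 0, 0.1, 0, -0.4], [0, 0, 0.1, 0, 0], [0, 0, 0.1, 0, 0.1], [0, 0, 0.1, 0, 0.15], [0, 0, -2, 0, 0.15], [0, 0, -5, 0, 0.15], [0, 0, -8, 0, 0.2], [0, 0, -10, 0, 0.2], [0, 0, -10, 0, 0.2]]]'

```text
time: 4.55
tcp_pos: [0.4174, 0.3058, 0.1294]
orientation: [0.707, 0.707, 0.005, 0.001]
force: [1.2, 1.1, 0.1]
gripper_width: 0.0567
```

Run:
```python
from h import *
import cv2
ims=[]
for n,(x0,y0,x1,y1) in dict(scene=(140,120,300,240),side=(200,100,360,220)).items():
    im=read_camera(n)[y0:y1,x0:x1,::-1]; ims.append(cv2.resize(im,None,fx=2.5,fy=2.5,interpolation=2))
cv2.imwrite("pics/p2.png",np.hstack(ims)); print(manip.read_state()["tcp_pos"])
```

```text
[0.4148961  0.30426804 0.1244506 ]
```

View pics/p2.png

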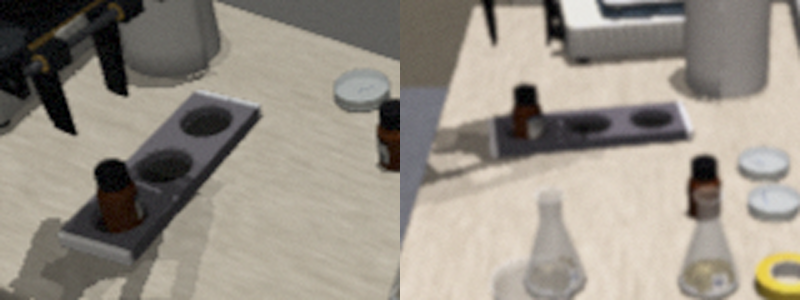

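Request:
apply_moves --targets '[[[-2, 2.4, 0, 0, 0.2], [-4.2, 5, 0, 0, 0.2], [-6.4, 7.6, 0, 0, 0.2], [-8.6, 10.2, 0, 0, 0.2], [-10.8, 12.8, 0, 0, 0.2], [-13, 15.4, 0, 0, 0.2], [-15, 18, 0, 0, 0.2], [-16.5, 19.8, 0, 0, 0.2], [-17, 20.4, 0, 0, 0.2], [-17, 20.4, 0, 0, 0.2], [-17, 20.4, 0, 0, 0.2]]]'

```text
time: 5.57
tcp_pos: [0.6171, 0.1341, 0.1217]
orientation: [0.707, 0.707, -0.001, -0.001]
force: [-0.5, -0.4, 0.9]
gripper_width: 0.0571
```

Run:
```python
from h import *
import cv2
print(manip.read_state()["tcp_pos"])
i=camera_info("wrist");im=read_camera("wrist"); cv2.imwrite("pics/w2.png",im[:,:,::-1])
# projection of B expected at cap top and the tcp axis at same height
K=i["camera_matrix"];E=np.linalg.inv(i["extrinsics"])
for p in ([.619,.1345,.066],[*manip.read_state()["tcp_pos"][:2],.066]):
    q=K@(E@np.array([*p,1]))[:3]; print(q[:2]/q[2])
```

```text
[0.61710264 0.13407865 0.12172931]
[314.87026218 214.5424328 ]
[312.26155858 214.45536881]
```

View pics/w2.png

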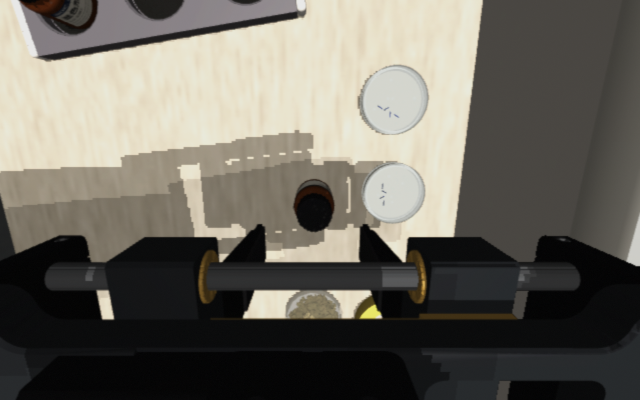

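Request:
apply_moves --targets '[[[0, 0.15, 0.5, 0, 0.05], [0, 0.15, 2.5, 0, 0.05], [0, 0.15, 5, 0, 0.05], [0, 0.15, 7.5, 0, 0.05], [0, 0.15, 9.5, 0, 0.05], [0, 0.15, 10.1, 0, 0.05], [0, 0.15, 10.1, 0, 0.05], [0, 0.15, 10.1, 0, -0.4], [0, 0.15, 10.1, 0, -0.4], [0, 0.15, 10.1, 0, -0.4], [0, 0.15, 10.1, 0, -0.4], [0, 0.15, 10.1, 0, -0.4]]]' --newtons 12

```text
time: 6.62
tcp_pos: [0.6213, 0.1343, 0.0247]
orientation: [0.707, 0.707, 0.001, 0.001]
force: [-1.4, -0.1, 6.1]
gripper_width: 0.0348
```

Request:
apply_moves --targets '[[[0, 0, -2, 0, -0.4], [0, 0, -5, 0, -0.4], [0.5, -0.5, -7.5, 0, -0.4], [2.8, -2, -8, 0, -0.4], [5.3, -4, -8, 0, -0.4], [7.8, -6, -8, 0, -0.4], [10.3, -8, -8, 0, -0.4], [12.8, -10, -8, 0, -0.4], [15.3, -11.8, -8, 0, -0.4], [17.2, -13, -8, 0, -0.4], [18, -13.3, -8, 0, -0.4], [18, -13.3, -8, 0, -0.4]]]'

```text
time: 7.62
tcp_pos: [0.4863, 0.3153, 0.1029]
orientation: [0.706, 0.708, 0.0, 0.0]
force: [0.3, -0.6, -0.8]
gripper_width: 0.035
```

Request:
apply_moves --targets '[[[18, -13.3, -8, 0, -0.4]]]'

```text
time: 7.7
tcp_pos: [0.465, 0.3413, 0.1141]
orientation: [0.709, 0.705, -0.003, 0.001]
force: [-0.1, 0.4, -1.4]
gripper_width: 0.0349
```

Run:
```python
from h import *
import cv2
ims=[]
for n,(x0,y0,x1,y1) in dict(scene=(140,120,300,240),side=(200,100,360,220)).items():
    im=read_camera(n)[y0:y1,x0:x1,::-1]; ims.append(cv2.resize(im,None,fx=2.5,fy=2.5,interpolation=2))
cv2.imwrite("pics/p3.png",np.hstack(ims))
print(manip.read_state())
```

```text
{'time': 7.8, 'joint_positions': array([5.50149057e-01, 4.70195030e-02, 1.89909137e+00, 1.05977172e-03,
       1.19211016e+00, 5.47868448e-01]), 'joint_vel': array([-0.04829625,  0.01239561,  0.00934563, -0.05034371, -0.02291626,
       -0.04369716]), 'joint_efforts': array([  1.26698624, -35.10416508, -32.37779975,   0.33477305,
         0.2082102 ,   0.27249534]), 'tcp_pos': array([0.46379935, 0.34766825, 0.11874605]), 'orientation': array([ 7.06436993e-01,  7.07773756e-01,  1.75431223e-03, -8.41648570e-05]), 'force': array([ 0.38075843, -0.295395  , -1.01072876]), 'ft_torque': array([ 0.01043691, -0.03811879,  0.02376387]), 'gripper_width': 0.03482589567657201}
```

View pics/p3.png

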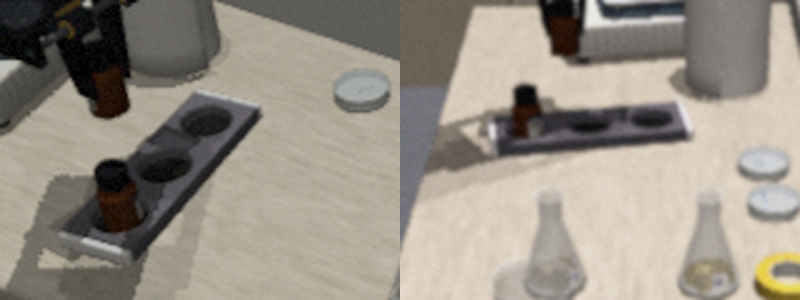

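Request:
apply_moves --targets '[[[-2, 1.5, 0, 0, -0.4], [-3.3, 2.5, 0, 0, -0.4], [-3.3, 2.5, 1, 0, -0.4], [-3.3, 2.5, 3, 0, -0.4], [-3.3, 2.5, 5, 0, -0.4], [-3.3, 2.5, 6.5, 0, -0.4], [-3.3, 2.5, 6.5, 0, -0.4], [-3.3, 2.5, 6.5, 0, -0.4]]]'

```text
time: 8.47
tcp_pos: [0.488, 0.3115, 0.0501]
orientation: [0.707, 0.707, -0.002, -0.0]
force: [-0.0, -0.5, -0.4]
gripper_width: 0.0348
```

Request:
apply_moves --targets '[[[0.3, 0.05, 0, 0, -0.4], [0.3, 0.05, 0.8, 0, -0.4], [0.3, 0.05, 1.5, 0, -0.4], [0.3, 0.05, 2, 0, -0.4], [0.3, 0.05, 2.2, 0, -0.4], [0.3, 0.05, 2.2, 0, -0.4]]]'

```text
time: 8.97
tcp_pos: [0.4888, 0.3154, 0.0292]
orientation: [0.707, 0.707, -0.0, -0.0]
force: [0.1, 0.1, 0.2]
gripper_width: 0.0351
```

Request:
apply_moves --targets '[[[0, 0, 0.2, 0, -0.4], [0, 0, 0.2, 0, -0.4], [0, 0, 0.2, 0, -0.4]]]'

```text
time: 9.22
tcp_pos: [0.4894, 0.3158, 0.0285]
orientation: [0.707, 0.707, 0.0, -0.0]
force: [-2.4, -0.9, 3.8]
gripper_width: 0.0345
```

Contact with the floor at the expected height. Release and go up.

Request:
apply_moves --targets '[[[0, 0, 0, 0, -0.2], [0, 0, 0, 0, 0], [0, 0, 0, 0, 0.1], [0, 0, 0, 0, 0.1], [0, 0, -2, 0, 0.1], [0, 0, -5, 0, 0.1], [0, 0, -8.5, 0, 0.2], [0, 0, -12, 0, 0.2], [0, 0, -13, 0, 0.2], [0, 0, -13, 0, 0.2]]]'

```text
time: 10.05
tcp_pos: [0.4916, 0.3168, 0.1623]
orientation: [0.707, 0.707, 0.004, 0.001]
force: [0.4, 0.2, -0.3]
gripper_width: 0.057
```

Run:
```python
from h import *
import cv2
ims=[]
for n,(x0,y0,x1,y1) in dict(scene=(140,120,300,240),side=(200,100,360,220)).items():
    im=read_camera(n)[y0:y1,x0:x1,::-1]; ims.append(cv2.resize(im,None,fx=2.5,fy=2.5,interpolation=2))
cv2.imwrite("pics/p4.png",np.hstack(ims))
print(manip.read_state()["tcp_pos"])
```

```text
[0.48886396 0.31529642 0.15682508]
```

View pics/p4.png

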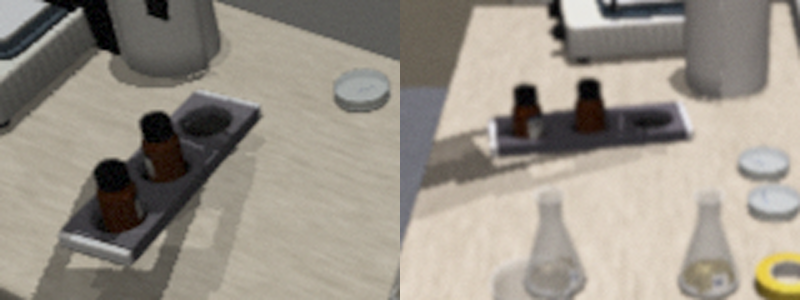

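Request:
apply_moves --targets '[[[-3.5, 0.9, 0, 0, 0.2], [-7, 1.8, 0, 0, 0.2], [-10.5, 2.7, 0, 0, 0.2], [-14, 3.6, 0, 0, 0.2], [-17.5, 4.5, 0, 0, 0.2], [-21, 5.4, 0, 0, 0.2], [-24.5, 6.3, 0, 0, 0.2], [-28, 7.2, 0, 0, 0.2], [-31.5, 8.1, 0, 0, 0.2], [-35, 9, 0, 0, 0.2], [-38, 9.8, 0, 0, 0.2], [-40, 10.2, 0, 0, 0.2]]]'

```text
time: 11.15
tcp_pos: [0.5899, -0.087, 0.1539]
orientation: [0.708, 0.706, -0.002, -0.002]
force: [0.6, -0.3, -0.7]
gripper_width: 0.0571
```

Run:
```python
from h import *
read_camera("side");print(manip.read_state()["tcp_pos"])
```

```text
[ 0.59026661 -0.08940323  0.15403448]
```

Request:
apply_moves --targets '[[[-2.5, 0.8, 0, 0, 0.2], [-4.9, 1.5, 0, 0, 0.2], [-4.9, 1.5, 1.5, 0, 0.2], [-4.9, 1.5, 3, 0, 0.2], [-4.9, 1.5, 3, 0, 0.2], [-4.9, 1.5, 3, 0, 0.2]]]'

```text
time: 11.7
tcp_pos: [0.604, -0.1326, 0.1239]
orientation: [0.707, 0.707, -0.002, -0.003]
force: [-0.8, 0.1, -0.1]
gripper_width: 0.0569
```

Run:
```python
from h import *
import cv2
t=manip.read_state()["tcp_pos"];print(t)
i=camera_info("wrist");im=read_camera("wrist"); cv2.imwrite("pics/w3.png",im[:,:,::-1])
K=i["camera_matrix"];E=np.linalg.inv(i["extrinsics"])
for p in ([.605,-.138,.066],[*t[:2],.066]):
    q=K@(E@np.array([*p,1]))[:3]; print(q[:2]/q[2])
```

```text
[ 0.60395145 -0.13258509  0.12394208]
[313.97401939 220.87308848]
[312.67636432 214.39198399]
```

View pics/w3.png

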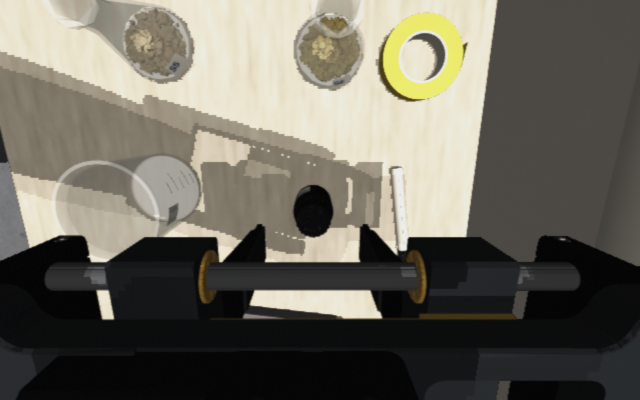

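Request:
apply_moves --targets '[[[-0.4, 0.05, 1, 0, 0.2], [-0.4, 0.05, 3.5, 0, 0.2], [-0.4, 0.05, 6, 0, 0.2], [-0.4, 0.05, 8.5, 0, 0.2], [-0.4, 0.05, 10, 0, 0.2], [-0.4, 0.05, 10.3, 0, 0.2], [-0.4, 0.05, 10.3, 0, 0.2], [-0.4, 0.05, 10.3, 0, -0.4], [-0.4, 0.05, 10.3, 0, -0.4], [-0.4, 0.05, 10.3, 0, -0.4], [-0.4, 0.05, 10.3, 0, -0.4], [-0.4, 0.05, 10.3, 0, -0.4]]]' --newtons 12

```text
time: 12.75
tcp_pos: [0.6076, -0.1377, 0.0262]
orientation: [0.707, 0.707, 0.001, 0.001]
force: [-0.5, 0.8, 4.0]
gripper_width: 0.0348
```

Request:
apply_moves --targets '[[[0, 0, -2, 0, -0.4], [0, 0, -5, 0, -0.4], [0, 0, -8, 0, -0.4], [0, 0, -11, 0, -0.4], [0, 0, -13.5, 0, -0.4], [1.5, 0, -14, 0, -0.4], [4.5, -0.4, -14, 0, -0.4], [8, -0.8, -14, 0, -0.4], [11.5, -1.2, -14, 0, -0.4], [15, -1.6, -14, 0, -0.4], [18.5, -2, -14, 0, -0.4], [22, -2.2, -14, 0, -0.4]]]'

```text
time: 13.75
tcp_pos: [0.5832, 0.0848, 0.1635]
orientation: [0.707, 0.707, -0.0, -0.001]
force: [0.9, -0.0, -0.7]
gripper_width: 0.0349
```

Run:
```python
from h import *
read_camera("side");print(manip.read_state()["tcp_pos"],manip.read_state()["gripper_width"])
```

```text
[0.58263937 0.09043778 0.16349153] 0.0348257476388458
```

Request:
apply_moves --targets '[[[3, -0.3, 0, 0, -0.4], [6.5, -0.6, 0, 0, -0.4], [10, -0.9, 0, 0, -0.4], [13.5, -1.2, 0, 0, -0.4], [17, -1.5, 0, 0, -0.4], [20, -1.8, 0, 0, -0.4], [22.5, -2, 0, 0, -0.4], [23.5, -2, 0, 0, -0.4], [23.5, -2, 2, 0, -0.4], [23.5, -2, 4.5, 0, -0.4], [23.5, -2, 6.5, 0, -0.4], [23.5, -2, 6.5, 0, -0.4]]]'

```text
time: 14.8
tcp_pos: [0.5608, 0.3156, 0.0932]
orientation: [0.707, 0.707, -0.005, -0.002]
force: [-0.8, -0.5, -0.6]
gripper_width: 0.0348
```

Run:
```python
from h import *
import cv2
ims=[]
for n,(x0,y0,x1,y1) in dict(scene=(140,120,300,240),side=(200,100,360,220)).items():
    im=read_camera(n)[y0:y1,x0:x1,::-1]; ims.append(cv2.resize(im,None,fx=2.5,fy=2.5,interpolation=2))
cv2.imwrite("pics/p5.png",np.hstack(ims))
print(manip.read_state()["tcp_pos"])
```

```text
[0.5637404  0.31685882 0.09832559]
```

View pics/p5.png

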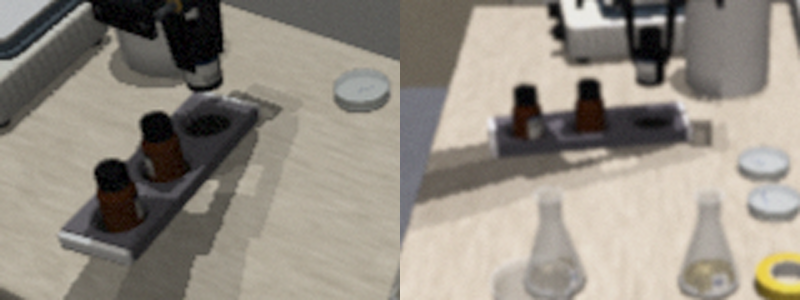

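Request:
apply_moves --targets '[[[0.85, 0, 0, 0, -0.4], [0.85, 0, 1, 0, -0.4], [0.85, 0, 3, 0, -0.4], [0.85, 0, 4.5, 0, -0.4], [0.85, 0, 5.5, 0, -0.4], [0.85, 0, 5.5, 0, -0.4], [0.85, 0, 5.5, 0, -0.4]]]'

```text
time: 15.48
tcp_pos: [0.5642, 0.3258, 0.0438]
orientation: [0.707, 0.707, -0.001, -0.0]
force: [-0.2, -0.1, -0.2]
gripper_width: 0.0348
```

Request:
apply_moves --targets '[[[0, 0, 0.6, 0, -0.4], [0, 0, 1, 0, -0.4], [0, 0, 1.3, 0, -0.4], [0, 0, 1.5, 0, -0.4], [0, 0, 1.5, 0, -0.4]]]'

```text
time: 15.9
tcp_pos: [0.565, 0.3262, 0.0301]
orientation: [0.707, 0.707, 0.0, 0.0]
force: [0.4, -0.1, -0.1]
gripper_width: 0.0352
```

Request:
apply_moves --targets '[[[0, -0.1, 0.2, 0, -0.4], [0, -0.1, 0.2, 0, -0.4], [0, -0.1, 0.2, 0, -0.4]]]'

```text
time: 16.15
tcp_pos: [0.5649, 0.3263, 0.03]
orientation: [0.707, 0.707, 0.001, 0.001]
force: [-1.9, -1.9, 7.6]
gripper_width: 0.0347
```

Request:
apply_moves --targets '[[[0, 0, -0.1, 0, -0.2], [0, 0, -0.1, 0, 0], [0, 0, -0.1, 0, 0.1], [0, 0, -0.1, 0, 0.1], [0, 0, -2, 0, 0.1], [0, 0, -5, 0, 0.1], [0, 0, -8.5, 0, 0.2], [0, 0, -12, 0, 0.2], [0, 0, -14, 0, 0.2], [0, 0, -14, 0, 0.2]]]'

```text
time: 16.98
tcp_pos: [0.5668, 0.3276, 0.1747]
orientation: [0.707, 0.707, 0.005, 0.002]
force: [0.2, 1.1, 1.0]
gripper_width: 0.0568
```

Run:
```python
from h import *
import cv2
ims=[]
for n,(x0,y0,x1,y1) in dict(scene=(140,120,300,240),side=(200,100,360,220)).items():
    im=read_camera(n)[y0:y1,x0:x1,::-1]; ims.append(cv2.resize(im,None,fx=2.5,fy=2.5,interpolation=2))
cv2.imwrite("pics/p6.png",np.hstack(ims))
print(manip.read_state()["tcp_pos"])
```

```text
[0.56396435 0.32619558 0.16823001]
```

View pics/p6.png

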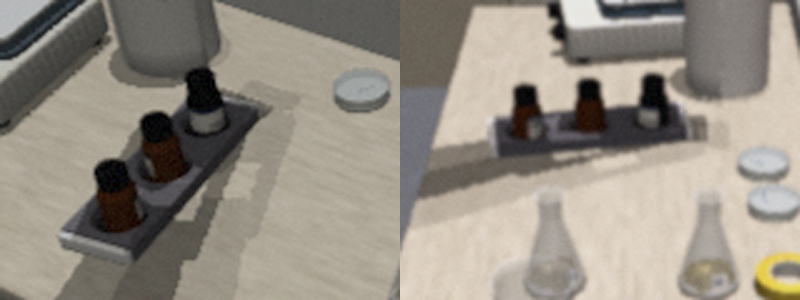

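Run:
```python
from h import *
import cv2
print(pl("side",259.4,178,.104),pl("side",323.3,178,.104))
im=read_camera("side")[165:235,235:345,::-1];cv2.imwrite("pics/s7.png",cv2.resize(im,None,fx=7,fy=7,interpolation=2))
```

```text
[ 4.66786088e-01 -4.14264315e-04] [ 0.61796744 -0.00510551]
```

View pics/s7.png

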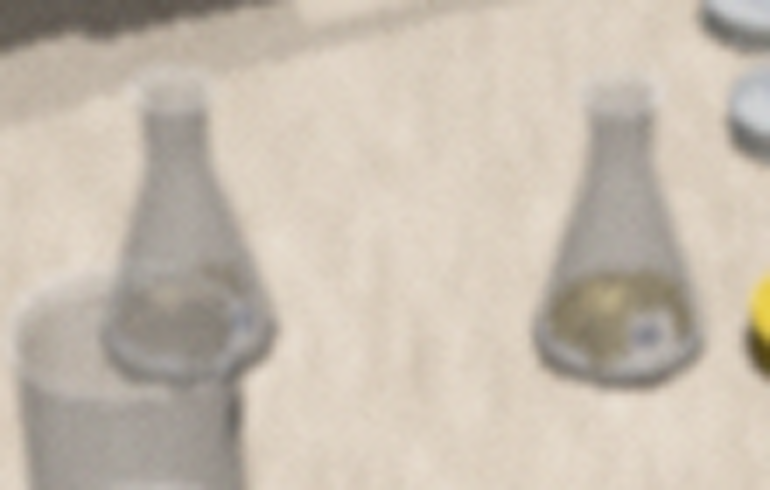

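Request:
apply_moves --targets '[[[-3, 0.5, 0, 0, 0.2], [-6.5, 1.1, 0, 0, 0.2], [-10, 1.7, 0, 0, 0.2], [-13.5, 2.3, 0, 0, 0.2], [-17, 2.9, 0, 0, 0.2], [-20.5, 3.5, 0, 0, 0.2], [-24, 4.1, 0, 0, 0.2], [-27.5, 4.7, 0, 0, 0.2], [-30.5, 5.2, 0, 0, 0.2], [-32.4, 5.5, 0, 0, 0.2], [-32.4, 5.5, 0, 0, 0.2], [-32.4, 5.5, 0, 0, 0.2]]]'

```text
time: 18.13
tcp_pos: [0.6173, 0.0013, 0.1648]
orientation: [0.708, 0.706, -0.001, -0.002]
force: [0.2, -0.3, -0.6]
gripper_width: 0.057
```

Run:
```python
from h import *
import cv2
t=manip.read_state()["tcp_pos"];print(t)
i=camera_info("wrist");im=read_camera("wrist"); cv2.imwrite("pics/w4.png",im[:,:,::-1])
K=i["camera_matrix"];E=np.linalg.inv(i["extrinsics"])
for p in ([.619,.002,.104],[.467,.006,.104],[*t[:2],.104]):
    q=K@(E@np.array([*p,1]))[:3]; print(q[:2]/q[2])
```

```text
[0.61731289 0.00134633 0.16477399]
[314.66167849 212.50276627]
[126.05323432 207.69990306]
[312.57000999 213.28079741]
```

View pics/w4.png

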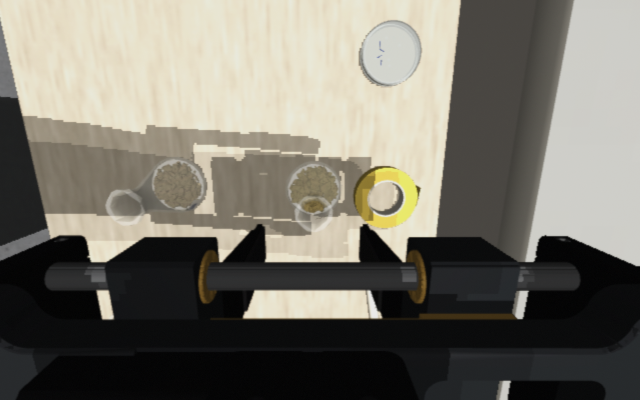

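Request:
apply_moves --targets '[[[0, 0.1, 2, 0, 0.2], [0, 0.1, 4, 0, 0.2], [0, 0.1, 6, 0, 0.2], [0, 0.1, 8, 0, 0.2], [0, 0.1, 9.2, 0, 0.2], [0, 0.1, 9.6, 0, 0.2], [0, 0.1, 9.6, 0, 0.2], [0, 0.1, 9.6, 0, 0.2]]]'

```text
time: 18.85
tcp_pos: [0.6201, 0.0026, 0.0723]
orientation: [0.707, 0.707, 0.0, 0.0]
force: [0.5, 0.3, 0.3]
gripper_width: 0.0571
```

Request:
apply_moves --targets '[[[0, -0.15, 0.3, 0, 0], [0, -0.15, 0.3, 0, -0.3], [0, -0.15, 0.3, 0, -0.7], [0, -0.15, 0.3, 0, -0.7], [0, -0.15, 0.3, 0, -0.7], [0, -0.15, 0.3, 0, -0.7]]]' --newtons 12

```text
time: 19.35
tcp_pos: [0.6185, 0.002, 0.0695]
orientation: [0.707, 0.707, 0.0, 0.0]
force: [0.1, 0.0, 3.2]
gripper_width: 0.0408
```

Request:
apply_moves --targets '[[[0, 0, 0, 0, -0.7], [0, 0, 0, 0, -0.7], [0, 0, 0, 0, -0.7]]]'

```text
time: 19.6
tcp_pos: [0.6185, 0.002, 0.0695]
orientation: [0.707, 0.707, 0.0, 0.0]
force: [-1.8, 0.7, 4.5]
gripper_width: 0.0408
```

Run:
```python
from h import *
import cv2
im=read_camera("side")[120:240,260:380,::-1];im2=read_camera("scene")[110:230,280:400,::-1]
cv2.imwrite("pics/s8.png",np.hstack([cv2.resize(a,None,fx=3.3,fy=3.3,interpolation=2) for a in (im,im2)]))
```

```text
(no output)
```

View pics/s8.png

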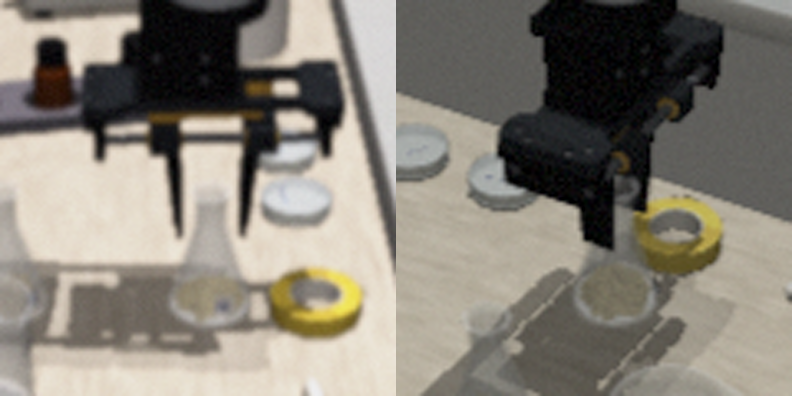

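Request:
apply_moves --targets '[[[0, 0, 0, 0, -0.7], [0, 0, -0.3, 0, -0.7], [0, 0, -0.8, 0, -0.7], [0, 0, -1.3, 0, -0.7], [0, 0, -1.8, 0, -0.7], [0, 0, -1.8, 0, -0.7]]]' --newtons 20

```text
time: 20.2
tcp_pos: [0.619, 0.0019, 0.0881]
orientation: [0.707, 0.707, 0.001, 0.001]
force: [1.0, -0.0, -0.6]
gripper_width: 0.0403
```

Run:
```python
from h import *
import cv2
im=read_camera("side")[120:240,260:380,::-1];im2=read_camera("scene")[110:230,280:400,::-1]
cv2.imwrite("pics/s9.png",np.hstack([cv2.resize(a,None,fx=3.3,fy=3.3,interpolation=2) for a in (im,im2)]))
```

```text
(no output)
```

View pics/s9.png

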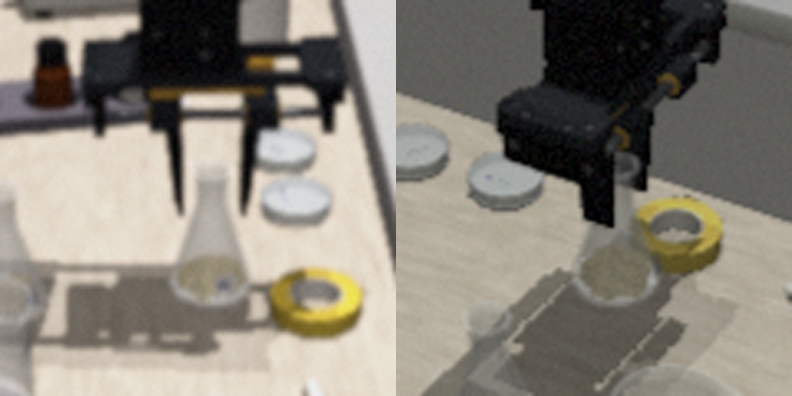

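Request:
apply_moves --targets '[[[0, 0, -1.5, 0, -0.7], [0, 0, -3.5, 0, -0.7], [-1, 0, -5, 0, -0.7], [-3, 0, -5, 0, -0.7], [-6, 0, -5, 0, -0.7], [-9, 0, -5, 0, -0.7], [-12, -0.5, -5, 0, -0.7], [-15, -1.5, -5, 0, -0.7], [-18, -2.5, -5, 0, -0.7], [-21, -3.3, -5, 0, -0.7], [-24, -4, -5, 0, -0.7], [-26, -4.3, -5, 0, -0.7]]]'

```text
time: 21.3
tcp_pos: [0.5739, -0.2604, 0.1363]
orientation: [0.708, 0.707, -0.0, -0.0]
force: [0.7, 0.4, -0.3]
gripper_width: 0.0405
```

Run:
```python
from h import *
read_camera("side");print(manip.read_state()["tcp_pos"],manip.read_state()["gripper_width"])
```

```text
[ 0.57374451 -0.26315521  0.13641026] 0.04071138371367875
```

Request:
apply_moves --targets '[[[-1.5, 0, 0, 0, -0.7], [-3.5, 0, 0, 0, -0.7], [-4.9, 0, 0, 0, -0.7], [-4.9, 0, 0, 0, -0.7], [-4.9, 0, 1.5, 0, -0.7], [-4.9, 0, 3, 0, -0.7], [-4.9, 0, 3.8, 0, -0.7], [-4.9, 0, 3.8, 0, -0.7], [-4.9, 0, 3.8, 0, -0.7]]]'

```text
time: 22.1
tcp_pos: [0.5743, -0.3056, 0.0966]
orientation: [0.707, 0.707, -0.0, -0.002]
force: [0.2, 0.0, -0.2]
gripper_width: 0.0405
```

Run:
```python
from h import *
import cv2
im=read_camera("side")[225:345,215:345,::-1];im2=read_camera("scene")[190:310,400:530,::-1]
cv2.imwrite("pics/s10.png",np.hstack([cv2.resize(a,None,fx=3,fy=3,interpolation=2) for a in (im,im2)]))
print(manip.read_state()["tcp_pos"])
```

```text
[ 0.5754483  -0.30660572  0.09882574]
```

View pics/s10.png

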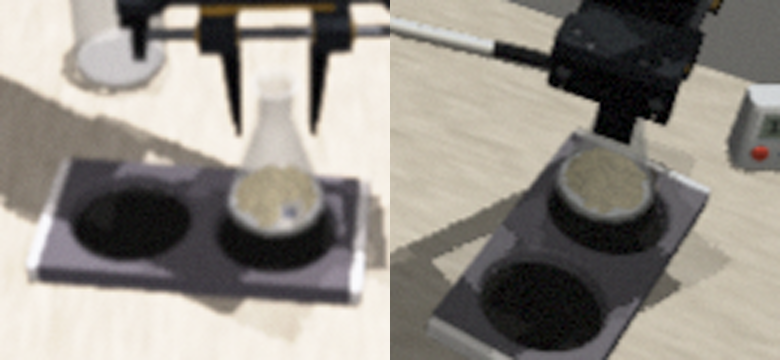

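Request:
apply_moves --targets '[[[-0.5, -0.2, 0, 0, -0.7], [-0.8, -0.2, 0, 0, -0.7], [-0.8, -0.2, 0.5, 0, -0.7], [-0.8, -0.2, 1.1, 0, -0.7], [-0.8, -0.2, 1.6, 0, -0.7], [-0.8, -0.2, 2, 0, -0.7], [-0.8, -0.2, 2.2, 0, -0.7], [-0.8, -0.2, 2.2, 0, -0.7]]]'

```text
time: 22.87
tcp_pos: [0.5726, -0.3145, 0.0754]
orientation: [0.707, 0.707, -0.0, -0.001]
force: [-0.8, 1.0, -0.9]
gripper_width: 0.0403
```

Run:
```python
from h import *
import cv2
im=read_camera("side")[225:345,215:345,::-1];im2=read_camera("scene")[190:310,400:530,::-1]
cv2.imwrite("pics/s11.png",np.hstack([cv2.resize(a,None,fx=3,fy=3,interpolation=2) for a in (im,im2)]))
print(manip.read_state()["tcp_pos"])
```

```text
[ 0.57314245 -0.31489062  0.07650947]
```

View pics/s11.png

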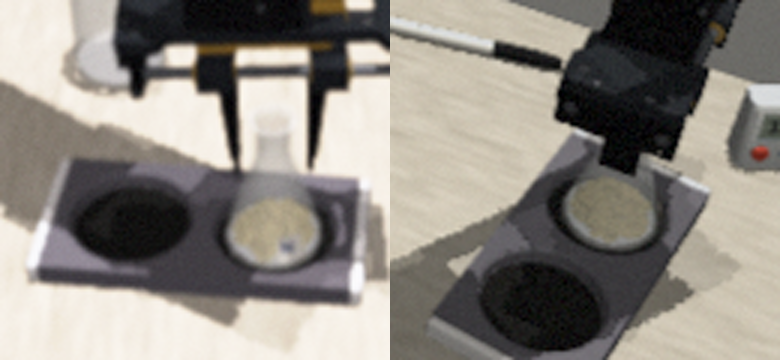

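Request:
apply_moves --targets '[[[0, 0.1, 0.2, 0, -0.7], [0, 0.1, 0.4, 0, -0.7], [0, 0.1, 0.4, 0, -0.7]]]'

```text
time: 23.22
tcp_pos: [0.5747, -0.3152, 0.0735]
orientation: [0.707, 0.707, 0.0, 0.001]
force: [-0.2, 0.3, 1.6]
gripper_width: 0.0408
```

Contact at the expected height (.0735). Release slowly, lift.

Request:
apply_moves --targets '[[[0, 0, 0, 0, -0.2], [0, 0, 0, 0, -0.1], [0, 0, 0, 0, 0.1], [0, 0, 0, 0, 0.2], [0, 0, 0, 0, 0.2], [0, 0, -1, 0, 0.2], [0, 0, -3, 0, 0.2], [0, 0, -6, 0, 0.2], [0, 0, -9, 0, 0.2], [0, 0, -10, 0, 0.2], [0, 0, -10, 0, 0.2]]]' --newtons 12

```text
time: 24.13
tcp_pos: [0.5763, -0.3164, 0.1778]
orientation: [0.707, 0.707, 0.001, 0.004]
force: [1.2, 0.4, 1.5]
gripper_width: 0.0571
```

Run:
```python
from h import *
import cv2
im=read_camera("side")[225:345,215:345,::-1];im2=read_camera("scene")[190:310,400:530,::-1]
cv2.imwrite("pics/s12.png",np.hstack([cv2.resize(a,None,fx=3,fy=3,interpolation=2) for a in (im,im2)]))
print(manip.read_state()["tcp_pos"],manip.read_state()["gripper_width"])
```

```text
[ 0.57394598 -0.3148505   0.17225455] 0.05673800633738678
```

View pics/s12.png

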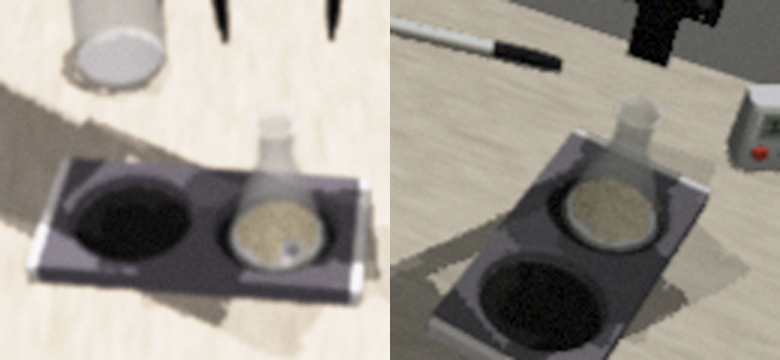

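Request:
apply_moves --targets '[[[2.5, -0.8, 0, 0, 0.2], [5.7, -1.9, 0, 0, 0.2], [9, -3, 0, 0, 0.2], [12.3, -4.1, 0, 0, 0.2], [15.6, -5.2, 0, 0, 0.2], [18.9, -6.3, 0, 0, 0.2], [22.2, -7.4, 0, 0, 0.2], [25.5, -8.5, 0, 0, 0.2], [28.8, -9.6, 0, 0, 0.2], [31.1, -10.4, 0, 0, 0.2], [32.1, -10.7, 0, 0, 0.2], [32.1, -10.7, 0, 0, 0.2]]]'

```text
time: 25.23
tcp_pos: [0.4655, 0.0076, 0.1705]
orientation: [0.706, 0.708, -0.001, -0.001]
force: [0.1, -0.3, -0.4]
gripper_width: 0.0571
```

Run:
```python
from h import *
import cv2
t=manip.read_state()["tcp_pos"];print(t)
i=camera_info("wrist");im=read_camera("wrist"); cv2.imwrite("pics/w5.png",im[:,:,::-1])
K=i["camera_matrix"];E=np.linalg.inv(i["extrinsics"])
for p in ([.467,.006,.104],[*t[:2],.104]):
    q=K@(E@np.array([*p,1]))[:3]; print(q[:2]/q[2])
```

```text
[0.465491   0.00763047 0.17046318]
[314.32740101 213.20920543]
[312.51036961 211.30373565]
```

View pics/w5.png

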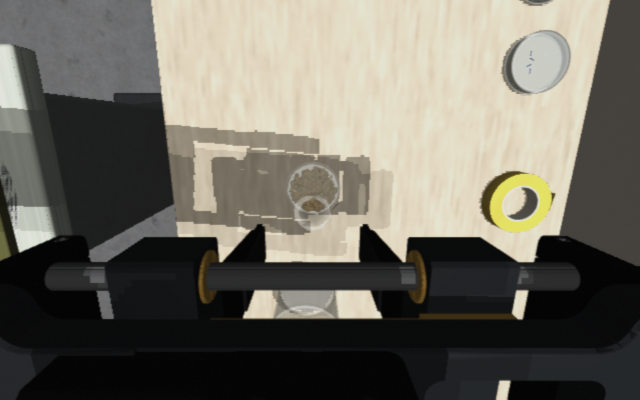

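Request:
apply_moves --targets '[[[-0.1, 0, 2, 0, 0.2], [-0.1, 0, 4.5, 0, 0.2], [-0.1, 0, 7, 0, 0.2], [-0.1, 0, 9, 0, 0.2], [-0.1, 0, 9.8, 0, 0.2], [-0.1, 0, 10.1, 0, 0.2], [-0.1, 0, 10.1, 0, 0.2], [-0.1, 0, 10.1, 0, 0.2]]]'

```text
time: 25.95
tcp_pos: [0.4682, 0.0044, 0.0727]
orientation: [0.707, 0.707, 0.0, 0.001]
force: [0.6, -0.7, 0.6]
gripper_width: 0.0571
```

Request:
apply_moves --targets '[[[0.15, -0.15, 0.3, 0, 0.1], [0.15, -0.15, 0.3, 0, -0.1], [0.15, -0.15, 0.3, 0, -0.7], [0.15, -0.15, 0.3, 0, -0.7], [0.15, -0.15, 0.3, 0, -0.7], [0.15, -0.15, 0.3, 0, -0.7]]]' --newtons 20

```text
time: 26.45
tcp_pos: [0.466, 0.0065, 0.0693]
orientation: [0.707, 0.707, 0.0, 0.0]
force: [-1.8, -0.1, 3.4]
gripper_width: 0.0407
```

Request:
apply_moves --targets '[[[0, 0, 0, 0, -0.7], [0, 0, -0.3, 0, -0.7], [0, 0, -0.8, 0, -0.7], [0, 0, -1.3, 0, -0.7], [0, 0, -1.8, 0, -0.7], [0, 0, -1.8, 0, -0.7]]]'

```text
time: 26.95
tcp_pos: [0.4666, 0.0065, 0.0881]
orientation: [0.707, 0.707, 0.001, 0.001]
force: [-0.5, 0.4, -1.0]
gripper_width: 0.0407
```

Run:
```python
from h import *
import cv2
im=read_camera("side")[140:260,210:330,::-1];im2=read_camera("scene")[160:280,270:390,::-1]
cv2.imwrite("pics/s13.png",np.hstack([cv2.resize(a,None,fx=3.3,fy=3.3,interpolation=2) for a in (im,im2)]))
print(manip.read_state()["tcp_pos"])
```

```text
[0.4659329  0.00649045 0.08708519]
```

View pics/s13.png

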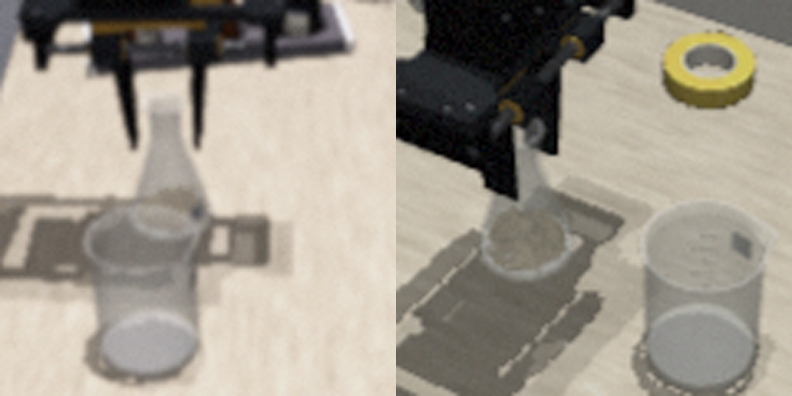

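Request:
apply_moves --targets '[[[0, 0, -1.5, 0, -0.7], [0, 0, -3.5, 0, -0.7], [0, 0, -6, 0, -0.7], [0, 0, -8.5, 0, -0.7], [0, 0, -11, 0, -0.7], [0, 0, -12, 0, -0.7], [0, 1, -12, 0, -0.7], [-1.5, 3, -12, 0, -0.7], [-3.5, 5, -12, 0, -0.7], [-6, 6.5, -12, 0, -0.7], [-9, 7, -12, 0, -0.7], [-12, 7, -12, 0, -0.7]]]'

```text
time: 28.05
tcp_pos: [0.5362, -0.1144, 0.2052]
orientation: [0.707, 0.708, -0.0, -0.001]
force: [-0.3, -0.4, -1.1]
gripper_width: 0.0406
```

Run:
```python
from h import *
read_camera("side");print(manip.read_state()["tcp_pos"],manip.read_state()["gripper_width"])
```

```text
[ 0.53559882 -0.1191943   0.20523108] 0.04071616813262783
```

Request:
apply_moves --targets '[[[-2, -0.6, 0, 0, -0.7], [-4.5, -1.4, 0, 0, -0.7], [-7.5, -2.3, 0, 0, -0.7], [-10.5, -3.2, 0, 0, -0.7], [-13.5, -4.1, 0, 0, -0.7], [-16, -4.9, 0, 0, -0.7], [-17.8, -5.4, 0, 0, -0.7], [-18.4, -5.6, 0, 0, -0.7], [-18.4, -5.6, 0, 0, -0.7], [-18.4, -5.6, 2, 0, -0.7], [-18.4, -5.6, 4, 0, -0.7], [-18.4, -5.6, 6, 0, -0.7]]]'

```text
time: 29.1
tcp_pos: [0.4802, -0.2961, 0.146]
orientation: [0.707, 0.707, 0.0, 0.0]
force: [0.9, -0.6, -1.7]
gripper_width: 0.0405
```

Run:
```python
from h import *
read_camera("side");print(manip.read_state()["tcp_pos"],manip.read_state()["gripper_width"])
```

```text
[ 0.47779332 -0.29425221  0.14064663] 0.04068266022649762
```

Request:
apply_moves --targets '[[[-0.5, 0.1, 0, 0, -0.7], [-0.9, 0.1, 0, 0, -0.7], [-0.9, 0.1, 1.5, 0, -0.7], [-0.9, 0.1, 3, 0, -0.7], [-0.9, 0.1, 4.4, 0, -0.7], [-0.9, 0.1, 4.4, 0, -0.7], [-0.9, 0.1, 4.4, 0, -0.7], [-0.9, 0.1, 4.4, 0, -0.7]]]'

```text
time: 29.82
tcp_pos: [0.4814, -0.3069, 0.1039]
orientation: [0.707, 0.707, 0.0, 0.001]
force: [0.4, -0.1, -1.0]
gripper_width: 0.0405
```

Run:
```python
from h import *
import cv2
im=read_camera("side")[225:345,215:345,::-1];im2=read_camera("scene")[190:310,400:530,::-1]
cv2.imwrite("pics/s14.png",np.hstack([cv2.resize(a,None,fx=3,fy=3,interpolation=2) for a in (im,im2)]))
print(manip.read_state()["tcp_pos"])
```

```text
[ 0.48148324 -0.30703388  0.10415832]
```

View pics/s14.png

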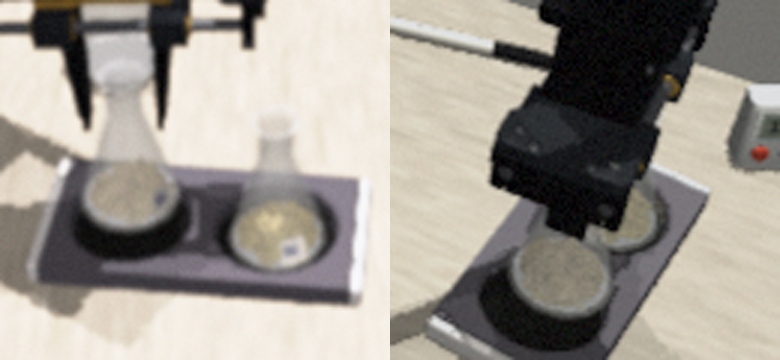

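Request:
apply_moves --targets '[[[0.35, -0.15, 0, 0, -0.7], [0.35, -0.15, 0.5, 0, -0.7], [0.35, -0.15, 1.2, 0, -0.7], [0.35, -0.15, 1.8, 0, -0.7], [0.35, -0.15, 2.3, 0, -0.7], [0.35, -0.15, 2.6, 0, -0.7], [0.35, -0.15, 2.6, 0, -0.7], [0.35, -0.15, 2.6, 0, -0.7]]]'

```text
time: 30.58
tcp_pos: [0.479, -0.3029, 0.0762]
orientation: [0.707, 0.707, -0.0, -0.0]
force: [0.4, 0.2, 0.1]
gripper_width: 0.0411
```

Run:
```python
from h import *
import cv2
im=read_camera("side")[225:345,215:345,::-1];im2=read_camera("scene")[190:310,400:530,::-1]
cv2.imwrite("pics/s15.png",np.hstack([cv2.resize(a,None,fx=3,fy=3,interpolation=2) for a in (im,im2)]))
print(manip.read_state()["tcp_pos"])
```

```text
[ 0.47937451 -0.30316632  0.07691324]
```

View pics/s15.png

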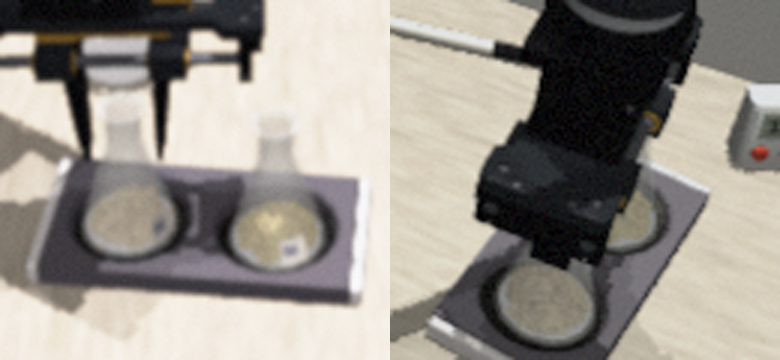

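Request:
apply_moves --targets '[[[0, 0, 0.2, 0, -0.7], [0, 0, 0.4, 0, -0.7], [0, 0, 0.4, 0, -0.7]]]'

```text
time: 30.93
tcp_pos: [0.4796, -0.3035, 0.0734]
orientation: [0.707, 0.707, -0.0, 0.001]
force: [-0.9, -0.4, 2.3]
gripper_width: 0.0405
```

Request:
apply_moves --targets '[[[0, 0, 0, 0, -0.2], [0, 0, 0, 0, -0.1], [0, 0, 0, 0, 0.1], [0, 0, 0, 0, 0.2], [0, 0, 0, 0, 0.2], [0, 0, -1, 0, 0.2], [0, 0, -3, 0, 0.2], [0, 0, -6, 0, 0.2], [0, 0, -9, 0, 0.2], [0, 0, -12, 0, 0.2], [0, 0, -14, 0, 0.2], [0, 0, -14, 0, 0.2]]]' --newtons 12

```text
time: 31.93
tcp_pos: [0.4817, -0.3047, 0.2199]
orientation: [0.707, 0.707, 0.001, 0.005]
force: [0.8, -0.2, 0.5]
gripper_width: 0.0569
```

Request:
apply_moves --targets '[[[3, 0, 0, 0, 0.2], [6, 0, 0, 0, 0.2], [9, 0, 0, 0, 0.2], [12, 0, 0, 0, 0.2], [15, 0, 0, 0, 0.2], [18, 0, 0, 0, 0.2], [20, 0, 0, 0, 0.2], [20, 0, 0, 0, 0.2], [20, 0, 0, 0, 0.2]]]'

```text
time: 32.68
tcp_pos: [0.4788, -0.1022, 0.2121]
orientation: [0.706, 0.708, -0.0, -0.0]
force: [-0.1, 0.5, 0.5]
gripper_width: 0.057
```

Run:
```python
from h import *
import cv2
for n in("scene","side"): cv2.imwrite(f"pics/{n}_end.png",read_camera(n)[:,:,::-1])
print(manip.read_state()["tcp_pos"])
```

```text
[ 0.47900369 -0.10346696  0.21231308]
```

View pics/scene_end.png

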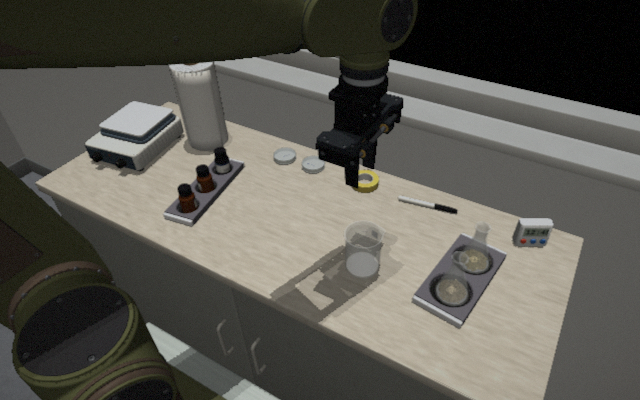

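View pics/side_end.png

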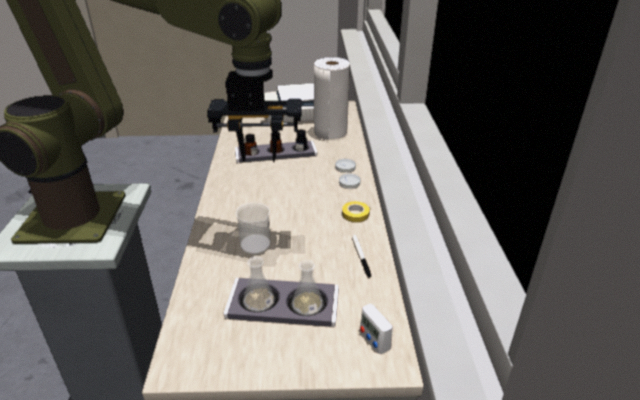

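```bash
python3 -c "
from cell import manip
print(manip.sign_off())"
```

```text
the job is handed in; nothing more can be done
None
```

The job is handed in: all three bottles stand upright in the three-well rack and both flasks stand upright in the two-well rack. It took about 33 s of the 120 s allowed.

**Final pictures:** The scene and side views show one item per well. The beaker, tape and petri dishes look to be where they started (judged by eye), and the gripper is clear at about 0.21 m height.

**Seating:** The last two bottles and both flasks met the well floor at the height I expected, within about 1 mm, with a light upward force before release. The first bottle was released at the expected height without a force check. In the pictures it sits as low as the others.

**What didn't go as planned:**
- I sent one row by mistake while carrying the second bottle. It overshot the rack by about 4 cm in mid-air, touched nothing, and I corrected it.
- When I gripped the second and third bottles, the fingers stopped 4–6 mm higher than planned. The force readings were 6 N and 4 N. For the second bottle I had suspected a touch on the nearby petri dish, but the dish did not appear to move.
- The flasks were gripped at a 41 mm opening rather than the 25 mm neck width, which fits the cone shape described. They lifted and placed without slipping.

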